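# Clamp the large reagent bottle in the ratchet bottle vice

## Robot

A 6-joint arm with a two-finger parallel gripper is mounted at the origin on a cart in front of the work surface, level with it; the furniture and walls round the work are solid. World frame = base frame: x ahead of the robot, y to its left, z up, the work surface at z = 0. Lengths are in m, angles in rad, forces in N, time in s.
With the tool pointing down it reaches from about 0.35 to 0.975 m from the base axis. Payload 4.9 kg.
Tool frame: the origin (TCP) lies at the very end of the fingers, on their centre line; the grasp point (between the pads) lies 19 mm behind it; z points along the fingers, y is the line along which they close (so a half turn about z gives the same grasp; the last joint's range is limited). The gripper opens to 85 mm and grips with 20 to 120 N. Pads are 22 mm wide; open, the fingers measure 114 mm over their backs; the gripper's body (76 mm by 85 mm) begins 54 mm behind the grasp point. The pads swing forward as they close: fully open they stand 13 mm farther back than shut.
Start: joints at [1.168, 0.053, 1.613, -0, 1.476, -0.119], TCP at [0.175, 0.6, 0.231] pointing down, gripper open.
Joint ranges: [-3.01, 3.01], [-1.01, 2.22], [0.06, 2.58], [-1.02, 4.17], [0.09, 2.62], [-3.14, 3.14]. Speed limits (rad/s): [2.57, 2.57, 3.14, 3.14, 3.14, 3.14].

## Interface

Orientations are given as a unit quaternion [w, x, y, z].
In Python, from plant import manip, vision, order gives the robot as it stands.
- The arm moves only by the tool play_rows, never from a script. Its argument "steps" is a list that holds one entry, the list of rows, each a list of 6 numbers: the shift along the tool's x, y, z in mm, then the turn, a rotation vector about the tool's x, y, z in degrees. A call has 1 to 12 rows; each row is the pose to reach, as a shift and turn from the pose commanded when the call began, along the tool's axes at that moment; what a row does not reach only later rows make up. A row lasts 1/12 s, in which the tool goes at most 41.7 mm and 7.16 degrees, less where a joint would pass 70% of its speed; a pose out of reach is approached as far as the arm can. A call with a gripper value outside its range is refused whole. "claw" is the gripper's target within -1 to 1 (fully open at 1, half-way at 0, shut at -1), set as the call begins (left out, the last holds). The fingers move at their own pace and stop on an object; the grip force is fixed at half the most. Time passes only in rows, so rows that repeat a pose let the fingers close. It gives the time, the measured TCP pose, the force, the opening and the grip force at its end, in the units of the state.
- manip.state(): the state, without advancing time (a new reading comes with each control period).
- vision.grab_frame(name): name is "side" or "top"; returns (picture, depth): 400x640x3 uint8, blue, green, red; 400x640 float32, m along the optical axis (not along the pixel's ray), 0 where there is no reading.
- vision.camera_info(name): a dict with "K" (3x3 intrinsics, pixels), "eye" and "orientation" of the camera in the world. Camera axes: x right, y down, z forward; pixel columns grow to the right and rows downward; lengths in m; the calibration is good to about 2 mm. A picture is of the moment at which its call begins. camera_info takes no time and is no camera call.
- order.job_done(): hands the job in; it is judged then, once.
The state is a dict: "time": time; "joint_pos": joint angles; "joint_vel": joint speeds; "joint_efforts": joint torques, N m; "tool_pos": TCP position; "tool_rot": TCP orientation; "contact_force": force on the tool from outside, world axes, zero at the start; "ft_torque": the same for the moment, N m; "gripper_width": opening from 0.0 (shut) to 1.0 (fully open); "grasp_force": force on a finger pad.
Only numpy, scipy, OpenCV 4.12 (cv2) and the standard library are available. Lean on these libraries where they do the work, as an engineer would, in place of code of your own. Each camera call takes 0.05 s, during which the arm holds its last target. There are 200 camera calls.

## Task

Clamp the largest reagent bottle upright in the bottle vice so that its cap can be opened later. The jaw stands too far in to let the bottle between it and the V backstop: throw the pawl off the ratchet, wind the jaw back with the knob, and stand the bottle on the base plate between the two. Then drop the pawl back on the teeth and wind the jaw in click by click until the sprung pad holds the bottle snugly (pushed in by about a third of its travel, as near as the clicks allow) and the pawl alone keeps it there; leave the two smaller bottles alone.

Things in the scene. Friction and masses are not known exactly. Their poses are not given: they have to be found in the camera images.
- vice: Grey bottle vice, fixed. Origin on the bench, y along the jaw's travel: knob at y=+95 mm, V backstop on the -y side; x away from the robot. Base plate 130 (x) x 305 mm, y -160..+145, top 14 mm up; guide rods at x=+-50, 30 mm up; housing 80x80 mm, 50 high; jaw 118 wide, 75 high, its rack reaching y=+192 at most. Backstop (76 mm high, a screw to 92) set by hand on the rods, place not told.
- knob_grip (a point): Centre of the black round knob (38 mm diameter, 112 to 147 mm above the bench) on the upright axis of the ratchet wheel (77 mm diameter, 20 upward saw teeth 5 mm high, tops 63 mm up). Any grasp across the diameter serves. Thrown off, the pawl's nose stands 35 mm from this axis, up to 106 mm high.
- knob (a joint): Turn of knob and wheel, rad: 0 as found, + clockwise from above = jaw in (to -y), 16 mm per rad; -1.75 (right back) to 1.1. A tooth is 0.314 rad (5.0 mm); nose seats at 0, +-0.31, +-0.63 ... Pawl down, it turns clockwise only; the nose drops 0.03 to 0.06 rad past each seat. Let go between teeth it runs back to the last one when the pad pushes. Drag 0.02 to 0.03 N m: only the pawl holds the jaw.
- pawl (a joint): Swing of the pawl about its level pivot (along the vice's x), rad: 0 = nose at the bottom of a tooth, 0.13 = on a tooth's tip, 1.3 = thrown off, nose up. Only its weight holds it: it falls to whichever side of about 0.75 it is let go on. Dropped on a tooth's tip, it falls in once the knob is turned on a little.
- pawl_ball (a point): Centre of the black ball (17 mm diameter) on the pawl's handle, at x=-74 mm of the vice, 40 mm from the pivot (y=+59, 72 mm up). Pawl down: ball leans to +y (y=+84, 103 mm up). Pushed to -y over the top it falls to y=+35, 104 mm up (pawl off); pushed back to +y the same way. It takes about 1 N.
- jaw_front (a point): Middle of the jaw block's front face, 55 mm up. The sprung pad's face (56 mm wide, 35 to 75 mm up) stands 19 to 25 mm in front (-y) when unpressed (screw-set, not told) and gives way by up to 14 mm: 1.6 N to start it, then 1.6 N per mm (8 N a tooth). 5 to 16.5 N (2 to 9 mm) is a snug hold; over 21 N is too much for the glass.
- seat (a point): Point on top of the base plate (x=0, y=-78 mm of the vice, 14 mm up), middle of the room left when the jaw is wound back to knob -1.57: a round bottle of 70 to 82 mm would then just fit between rubber V (-y side) and pad (+y side), so the 60 mm bottle has 4 mm or more either way. As found only 45 to 57 mm are free.
- bottle_mid (a point): Centre, half-way up, of the largest of three bottles (brown, white cap), standing on the bench: 60 mm diameter, 115 mm high, straight sides up to about 75 mm, cap 32 mm diameter in the top 16 mm; about 0.3 kg. Its z runs up the bottle.
- mid_bottle_mid (a point): Centre of the middle-sized bottle (54 mm diameter, 100 mm high); to be left alone.
- small_bottle_mid (a point): Centre of the smallest bottle (44 mm diameter, 82 mm high); to be left alone.
Mind the look-alikes: they are no part of the job. What is shaped like the part that bears bottle_mid but orange is not meant.

How it is judged:
On the way, in this order (a step that is already met when the one before it is completed fails the run):
1. the pawl is thrown off the ratchet (value of joint pawl above 1 rad), for 0.2 s.
2. with the pawl off, the jaw is wound back (value of joint pawl above 1 rad and value of joint knob below -0.4 rad), for 0.1 s.
3. the large bottle stands on the base plate between pad and backstop (x of bottle_mid in the frame of vice between -0.02 and 0.02 m and y of bottle_mid in the frame of vice between -0.105 and -0.05 m and height (world z) of bottle_mid between 0.066 and 0.077 m and angle between bottle_mid's own z axis and vertical below 0.1 rad), for 0.2 s.
At the end, for the whole second after the job is handed in: The large bottle stands upright (0.06 rad) and still on the base plate, within 12 mm of the vice's centre line; the pad presses on it with 5 to 16.5 N (pushed in 2 to 9 mm); the pawl's nose is down in a tooth (below 0.06 rad) and alone holds the jaw (contact force between jaw and bottle between 5 and 16.5 N and value of joint pawl below 0.06 rad and x of bottle_mid in the frame of vice between -0.012 and 0.012 m and height (world z) of bottle_mid between 0.068 and 0.075 m and angle between bottle_mid's own z axis and vertical below 0.06 rad and linear speed of bottle below 0.01 m/s); the robot touches nothing.
It fails at once if the jaw squeezes the bottle with more than 21 N (contact force between jaw and bottle above 21 N).
It fails at once if the pad is wound onto the bottle (more than 8 N) with the pawl off (value of joint pawl above 0.5 rad and contact force between jaw and bottle above 8 N).
It fails at once if the wheel is forced back against the pawl (more than 25 N on the nose) (contact force between pawl and knob above 25 N).
It fails at once if the large bottle is tipped by more than 0.4 rad (angle between bottle_mid's own z axis and vertical above 0.4 rad).
It fails at once if one of the smaller bottles is pushed more than 30 mm or tipped (distance of any of mid_bottle_mid, small_bottle_mid from where it was at the start of the episode above 0.03 m or angle between any of mid_bottle_mid, small_bottle_mid's own z axis and vertical above 0.3 rad).
It also fails if it takes over 70 s, if anything falls off the work surface, if the arm or the gripper's body presses on something with over 40 N, if the wrist force passes 120 N, or if a joint passes its speed limit or range.

## Working session

There is one attempt and no reset: what is moved stays moved. The work goes in short steps, Python scripts to look and compute and a tool call to move; the robot and the scene stay as the last step left them, time stands still between calls to the robot, and variables do not carry over. Pictures are saved under pics/ and viewed, at most 10 in all, crops included, and the job is handed in when it is done.

Besides the shell and the picture viewer there is one more tool, called after ">>>" as name(argument=value, ...) on one line, values as JSON. play_rows: Moves the arm, as the interface text tells. Its arguments: {"type":"object","properties":{"steps":{"type":"array"},"claw":{"type":"number"}},"required":["steps"]}

```bash
mkdir -p pics; ls
cat > h.py <<'E'
import numpy as np, cv2
from scipy.spatial.transform import Rotation as R
from plant import manip, vision, order
def cam(n):
    c=vision.camera_info(n); o=c["orientation"]; o=np.array(o)
    M=o if o.shape==(3,3) else R.from_quat(np.r_[o[1:],o[0]]).as_matrix()
    return np.array(c["K"]),np.array(c["eye"]),M
def ray(n,u,v):
    K,e,M=cam(n); d=M@np.linalg.solve(K,np.array([u,v,1.])); return e,d
def onz(n,u,v,z):
    e,d=ray(n,u,v); return e+d*(z-e[2])/d[2]
def proj(n,p):
    K,e,M=cam(n); q=K@(M.T@(np.array(p)-e)); return q[:2]/q[2]
def cloud(n,dep):
    K,e,M=cam(n); v,u=np.indices(dep.shape); 
    d=np.stack([(u-K[0,2])/K[0,0],(v-K[1,2])/K[1,1],np.ones(dep.shape)],-1)*dep[...,None]
    return d@M.T+e
E
python3 - <<'E'
from h import *
for n in("side","top"):
    p,d=vision.grab_frame(n); cv2.imwrite(f"pics/{n}0.png",p); np.save(f"{n}0.npy",d); print(n,cam(n))
print(manip.state())
E
```

```text
pics
side (array([[461.6338179 ,   0.        , 337.78220399],
       [  0.        , 461.6338179 , 199.06663208],
       [  0.        ,   0.        ,   1.        ]]), array([0.35918321, 0.83467326, 0.83959955]), array([[-0.98357995, -0.12279833,  0.13225377],
       [-0.1803082 ,  0.63733594, -0.74919413],
       [ 0.00770971, -0.76073876, -0.6490124 ]]))
top (array([[476.03782925,   0.        , 321.69926492],
       [  0.        , 476.03782925, 195.42331512],
       [  0.        ,   0.        ,   1.        ]]), array([ 0.26806468, -0.01963514,  1.59078912]), array([[ 0.0153598 , -0.98531039,  0.17008088],
       [-0.99981614, -0.01708773, -0.0087002 ],
       [ 0.01147869, -0.16991597, -0.9853917 ]]))
{'time': 0.1, 'joint_pos': array([ 1.16798100e+00,  5.33270588e-02,  1.61417691e+00,  2.58168774e-05,
        1.47600669e+00, -1.18992784e-01]), 'joint_vel': array([ 0.00014205, -0.00063339, -0.00223764, -0.00065354,  0.00017092,
        0.00072073]), 'joint_efforts': array([ 1.69858695e-04, -3.94905567e+01, -3.71361566e+01, -1.71165434e-04,
        4.01897763e-03, -1.59645123e-05]), 'tool_pos': array([0.17477901, 0.59946717, 0.23015143]), 'tool_rot': array([-2.59793110e-04,  1.41436589e-01,  9.89946853e-01, -9.23232642e-04]), 'contact_force': array([-0.7916923 ,  0.29882396, -0.47878429]), 'ft_torque': array([ 0.07478446,  0.06327524, -0.00622349]), 'grasp_force': 0.0, 'gripper_width': 1.0024858417415323}
```

View pics/side0.png

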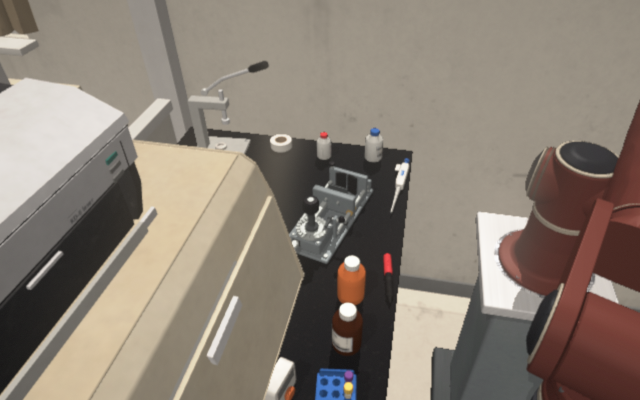

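View pics/top0.png

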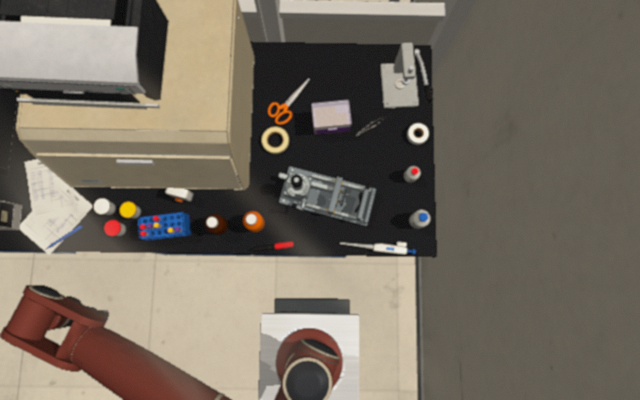

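The side view shows the vice (knob at about 312,203), the brown bottle (347,330, cap 348,312) and the orange look-alike (351,280). In the top view they are at knob (297,181), brown (212,224) and orange (253,221); the small bottles at (413,174) and (420,219) are far off.

Run:
```python
from h import *
im={n:cv2.imread(f"pics/{n}0.png") for n in("side","top")}
C={n:cloud(n,np.load(f"{n}0.npy")) for n in im}
def show(n,u,v): print(n,u,v,C[n][v,u].round(3))
for u,v in [(212,222),(253,220),(297,181),(413,173),(420,217),(200,150),(230,185),(245,120),(180,194),(150,225),(320,115)]: show("top",u,v)
for u,v in [(347,313),(351,265),(312,203),(262,255),(255,160),(290,275)]: show("side",u,v)
# caps: white blobs near brown
for n,(u0,u1,v0,v1) in {"top":(200,225,212,236),"side":(335,362,300,322)}.items():
    g=im[n][v0:v1,u0:u1]; m=(g.min(-1)>130).astype(np.uint8); _,l,s,c=cv2.connectedComponentsWithStats(m)
    print(n,s[1:].tolist(),(c[1:]+[u0,v0]).tolist())
a=cv2.resize(im["top"][155:235,195:385],None,fx=4,fy=4,interpolation=cv2.INTER_CUBIC)
b=cv2.resize(im["side"][160:270,270:390],None,fx=2.4*2,fy=4.8,interpolation=cv2.INTER_CUBIC)[:270*2]
cv2.imwrite("pics/topc.png",a);cv2.imwrite("pics/sidec.png",b)
# bench objects cloud in world: height map around vice
P=C["top"].reshape(-1,3)
for lo,hi in((0.02,0.2),(0.2,3)):
    s=P[(P[:,2]>lo)&(P[:,2]<hi)&(P[:,0]>.3)]; print(lo,hi,s.min(0).round(2),s.max(0).round(2))
```

```text
top 212 222 [0.433 0.307 0.116]
top 253 220 [0.441 0.18  0.115]
top 297 181 [0.56  0.045 0.15 ]
top 413 173 [ 0.609 -0.329  0.078]
top 420 217 [ 0.461 -0.344  0.103]
top 200 150 [0.604 0.301 0.335]
top 230 185 [0.55  0.256 0.119]
top 245 120 [0.758 0.215 0.137]
top 180 194 [0.527 0.424 0.072]
top 150 225 [0.423 0.508 0.087]
top 320 115 [ 0.798 -0.023  0.083]
side 347 313 [0.431 0.317 0.112]
side 351 265 [0.442 0.199 0.114]
side 312 203 [0.557 0.057 0.144]
side 262 255 [0.578 0.33  0.257]
side 255 160 [ 0.816 -0.269  0.   ]
side 290 275 [0.553 0.268 0.137]
top [[7, 5, 11, 10, 87]] [[211.5632183908046, 221.60919540229884]]
side [[4, 3, 18, 17, 242]] [[347.3512396694215, 310.75619834710744]]
0.02 0.2 [ 0.3  -0.52  0.02] [1.23 1.03 0.2 ]
0.2 3 [ 0.3  -0.52  0.2 ] [1.15 0.78 0.91]
```

View pics/topc.png

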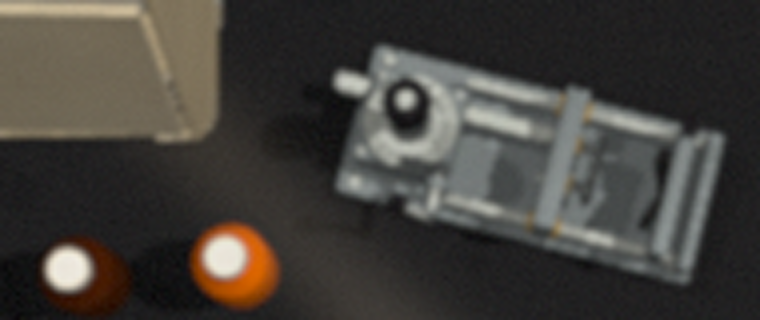

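View pics/sidec.png

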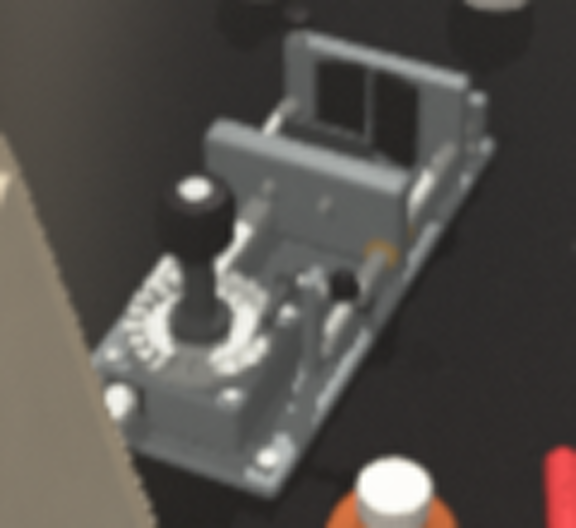

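The crops show the knob (top crop 405,105), the jaw at about (560,160), the backstop at (690,200) with its black V, and the pawl ball on the robot side (side crop 343,284).

Run:
```python
from h import *
im={n:cv2.imread(f"pics/{n}0.png") for n in("side","top")}
C={n:cloud(n,np.load(f"{n}0.npy")) for n in im}
P=C["top"][150:235,270:390].reshape(-1,3)
for lo,hi in((.009,.2),(.009,.02)):
    s=P[(P[:,2]>lo)&(P[:,2]<hi)]; print(lo,len(s),cv2.minAreaRect((s[:,:2]*1000).astype(np.float32)))
# knob top: points z>.138
for n in C:
    Q=C[n]; m=(Q[...,2]>.135)&(Q[...,2]<.16)&(abs(Q[...,0]-.56)<.05)&(abs(Q[...,1]-.05)<.05)
    v,u=np.nonzero(m); s=Q[m]; print(n,len(s),((s.min(0)+s.max(0))/2).round(4),np.median(s,0).round(4),(u.min(),u.max(),v.min(),v.max()))
# plate corners from gray threshold in top
g=cv2.cvtColor(im["top"],cv2.COLOR_BGR2GRAY)
for u,v in[(375,45),(337,190),(688,283)]: print(onz("top",195+u/4,155+v/4,.014).round(4))
# caps
print("bottle top", onz("top",211.6,221.6,.115).round(4), "orange?", onz("side",347.35,310.76,.111).round(4))
# brown body in top
h=cv2.cvtColor(im["top"],cv2.COLOR_BGR2HSV)
e1,d1=ray("top",211.6-.0,221.6);e2,d2=ray("side",347.35,310.76)
A=np.stack([d1,-d2],1);t=np.linalg.lstsq(A,e2-e1,rcond=None)[0];print("cap tri",(e1+d1*t[0]).round(4),(e2+d2*t[1]).round(4))
```

```text
0.009 3449 ((552.5121459960938, -55.41334533691406), (408.6227722167969, 276.4288635253906), 88.45543670654297)
0.009 1553 ((552.5121459960938, -55.41334533691406), (408.6227722167969, 276.4288635253906), 88.45543670654297)
side 180 [0.563  0.0514 0.1422] [0.5615 0.0555 0.145 ] (np.int64(302), np.int64(318), np.int64(196), np.int64(209))
top 118 [0.5661 0.048  0.1446] [0.5641 0.0478 0.1467] (np.int64(290), np.int64(302), np.int64(174), np.int64(186))
[0.6388 0.0798 0.014 ]
[0.5137 0.1082 0.014 ]
[ 0.4404 -0.1859  0.014 ]
bottle top [0.4343 0.3083 0.115 ] orange? [0.4311 0.3109 0.111 ]
cap tri [0.4349 0.3095 0.1095] [0.4312 0.3095 0.1091]
```

```bash
cat >> h.py <<'E'
YAW=np.radians(-13.7); O=np.array([.5418,-.0465,0]); RV=R.from_euler("z",YAW)
def V(x,y,z): return O+RV.apply([x,y,z])   # vice m -> world
def Vi(p): return RV.inv().apply(np.array(p)-O)
E
python3 - <<'E'
from h import *
for nm,p in dict(knobtop=(0,.095,.147),knobc=(0,.095,.13),ball_on=(-.074,.084,.103),ball_off=(-.074,.035,.104),pivot=(-.074,.059,.072),
   c1=(.065,.145,.014),c2=(-.065,.145,.014),c3=(-.065,-.16,.014),c4=(.065,-.16,.014)).items():
    w=V(*p); print(nm,w.round(4),proj("top",w).round(1),proj("side",w).round(1))
im={n:cv2.imread(f"pics/{n}0.png") for n in("side","top")}
# dark blobs near knob / ball
for n,(u0,u1,v0,v1) in {"top":(286,320,168,200),"side":(295,350,190,235)}.items():
    g=im[n][v0:v1,u0:u1].max(-1); m=(g<55).astype(np.uint8); _,l,s,c=cv2.connectedComponentsWithStats(m)
    print(n,[(a.tolist(),(b+[u0,v0]).round(1).tolist()) for a,b in zip(s[1:],c[1:]) if a[4]>8])
C=cloud("side",np.load("side0.npy"));print(C[219,341],C[218,342],Vi(C[219,341]))
E
```

```text
knobtop [0.5643 0.0458 0.147 ] [296.7 180. ] [309.7 198.6]
knobc [0.5643 0.0458 0.13  ] [296.9 181.1] [310.  204.1]
ball_on [0.4898 0.0526 0.103 ] [294.5 205.9] [340.7 218.7]
ball_off [0.4782 0.005  0.104 ] [309.5 209.8] [348.9 205.8]
pivot [0.4839 0.0283 0.072 ] [302.4 209.3] [344.7 221.6]
c1 [0.6393 0.079  0.014 ] [289.  166.1] [278.8 244.5]
c2 [0.513  0.1098 0.014 ] [278.8 202.7] [326.5 260.9]
c3 [ 0.4408 -0.1866  0.014 ] [367.2 225.7] [372.1 187.5]
c4 [ 0.5671 -0.2173  0.014 ] [376.3 188.5] [330.6 175.9]
top [([15, 0, 19, 5, 56], [312.6, 169.3]), ([6, 7, 10, 13, 65], [296.6, 182.3])]
side [([4, 0, 20, 26, 246], [308.2, 204.4]), ([44, 27, 5, 5, 21], [341.0, 219.4]), ([51, 39, 4, 6, 13], [348.2, 232.3])]
[0.48766981 0.06123011 0.11015314] [0.48555601 0.06006378 0.1126179 ] [-0.07810474  0.091845    0.11015314]
```

```bash
cat >> h.py <<'E'
def down(yaw): # tool z down, tool y at world yaw (deg)
    a=np.radians(yaw); y=np.array([np.cos(a),np.sin(a),0]); z=np.array([0,0,-1.]); return R.from_matrix(np.stack([np.cross(y,z),y,z],1))
def rows(*wps):
    s=manip.state(); q=s["tool_rot"]; r0=R.from_quat(np.r_[q[1:],q[0]]); p0=s["tool_pos"]
    y0=r0.as_matrix()[:,1]; print("t",round(s["time"],2),"pos",p0.round(4),"vice",(Vi(p0)*1e3).round(1),"yaw",np.degrees(np.arctan2(y0[1],y0[0])).round(1),"F",s["contact_force"].round(1),"T",s["ft_torque"].round(3),"w",round(s["gripper_width"],3),"g",round(s["grasp_force"],1),"j6",s["joint_pos"][5].round(2))
    for p,yaw in wps:
        print((r0.inv().apply(np.array(p)-p0)*1e3).round(1).tolist()+np.degrees((r0.inv()*down(yaw)).as_rotvec()).round(1).tolist())
E
python3 -c "
from h import *
rows((V(-.074,.130,.231),76.3),(V(-.074,.130,.100),76.3),(V(-.074,.062,.100),76.3))"
```

```text
t 0.1 pos [0.1748 0.5995 0.2302] vice [-509.6  540.7  230.2] yaw 73.7 F [-0.8  0.3 -0.5] T [ 0.075  0.063 -0.006] w 1.002 g 0.0 j6 -0.12
[-453.5, -390.8, -0.2, -0.1, -0.0, -2.6]
[-453.5, -390.5, 130.8, -0.1, -0.0, -2.6]
[-456.6, -458.5, 130.9, -0.1, -0.0, -2.6]
```

>>> play_rows(steps=[[[-453.5,-391,0,0,0,-2.6],[-453.5,-391,0,0,0,-2.6],[-453.5,-391,0,0,0,-2.6],[-453.5,-391,0,0,0,-2.6],[-453.5,-391,0,0,0,-2.6],[-453.5,-391,0,0,0,-2.6],[-453.5,-391,0,0,0,-2.6],[-453.5,-391,0,0,0,-2.6],[-453.5,-391,0,0,0,-2.6],[-453.5,-391,0,0,0,-2.6],[-453.5,-391,0,0,0,-2.6],[-453.5,-391,0,0,0,-2.6]]], claw=-1)

```text
time: 1.1
tool_pos: [0.4475, 0.1786, 0.231]
tool_rot: [-0.0, 0.119, 0.993, 0.0]
contact_force: [0.5, 1.2, -0.1]
gripper_width: 0.006
grasp_force: 0.0
```

```bash
python3 -c "
from h import *
rows((V(-.074,.130,.231),76.3),(V(-.074,.130,.100),76.3),(V(-.074,.062,.100),76.3))"
```

```text
t 1.1 pos [0.4475 0.1786 0.231 ] vice [-144.9  196.3  231. ] yaw 76.3 F [ 0.5  1.2 -0.1] T [ 0.017 -0.057 -0.009] w 0.006 g 0.0 j6 -1.11
[-70.9, -66.4, 0.0, 0.0, -0.0, 0.0]
[-70.9, -66.4, 131.0, 0.0, -0.0, 0.0]
[-70.8, -134.4, 131.0, 0.0, -0.0, 0.0]
```

>>> play_rows(steps=[[[-36,-33,0,0,0,0],[-71,-66.5,0,0,0,0],[-71,-66.5,40,0,0,0],[-71,-66.5,80,0,0,0],[-71,-66.5,115,0,0,0],[-71,-66.5,131,0,0,0],[-71,-66.5,131,0,0,0]]])

```text
time: 1.68
tool_pos: [0.496, 0.0986, 0.0942]
tool_rot: [-0.006, 0.119, 0.993, -0.001]
contact_force: [-0.6, 0.0, -0.7]
gripper_width: 0.001
grasp_force: 0.0
```

```bash
python3 -c "
from h import *
rows((V(-.074,.062,.100),76.3))
p,d=vision.grab_frame('side');cv2.imwrite('pics/s1.png',cv2.resize(p[150:300,250:450],None,fx=4,fy=4))"
```

```text
t 1.68 pos [0.496  0.0986 0.0942] vice [-78.9 130.1  94.2] yaw 76.3 F [-0.6  0.  -0.7] T [0.002 0.009 0.008] w 0.001 g 0.0 j6 -1.28
[-4.8, -68.1, -5.6, -0.2, -0.6, 0.0]
```

View pics/s1.png

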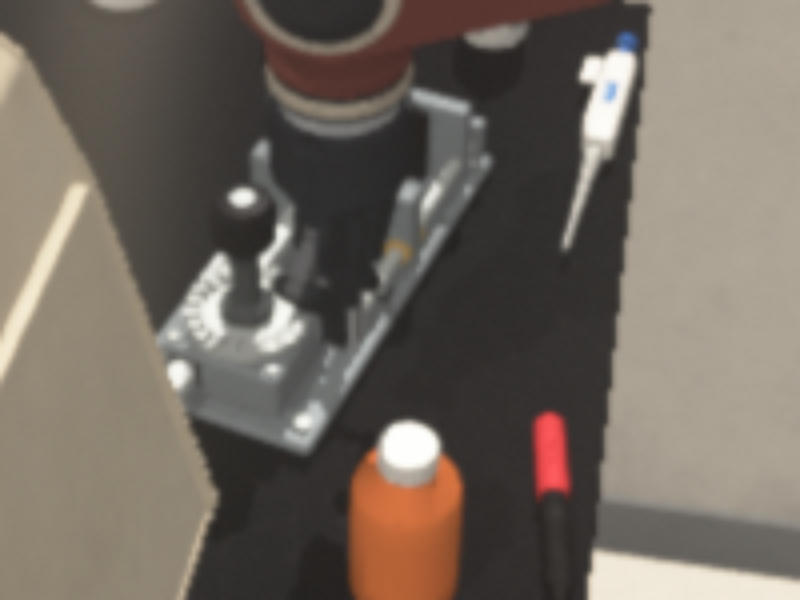

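The side view shows the closed gripper down beside the pawl, hiding the ball (about 340,265); nothing is disturbed. Now I push the ball over.

>>> play_rows(steps=[[[0,0,0,0,0,0],[0,-12,0,0,0,0],[0,-24,0,0,0,0],[0,-36,0,0,0,0],[0,-48,0,0,0,0],[0,-58,0,0,0,0],[0,-68,0,0,0,0],[0,-68,0,0,0,0],[0,-50,0,0,0,0],[0,-40,-40,0,0,0],[0,-40,-80,0,0,0],[0,-40,-80,0,0,0]]])

```text
time: 2.73
tool_pos: [0.4953, 0.0601, 0.1891]
tool_rot: [0.007, 0.119, 0.993, 0.001]
contact_force: [0.9, 0.4, 2.0]
gripper_width: -0.001
grasp_force: 0.0
```

```bash
python3 -c "
from h import *
k=V(0,.095,0)
rows((k+[0,0,.20],30),(k+[0,0,.118],30))
p,d=vision.grab_frame('side');cv2.imwrite('pics/s2.png',cv2.resize(p[150:300,250:450],None,fx=4,fy=4))
g=p.max(-1)
for n in [(-.074,.084,.103),(-.074,.035,.104)]:
  u,v=proj('side',V(*n)).round().astype(int); print(u,v,g[v-2:v+3,u-2:u+3].tolist())"
```

```text
t 2.73 pos [0.4953 0.0601 0.1891] vice [-70.4  92.6 189.1] yaw 76.4 F [0.9 0.4 2. ] T [ 0.005 -0.056  0.007] w -0.001 g 0.0 j6 -1.36
[-70.6, 2.4, -9.9, 0.5, 0.7, 46.4]
[-69.4, 2.1, 72.1, 0.5, 0.7, 46.4]
341 219 [[101, 104, 106, 107, 122], [108, 104, 107, 116, 163], [168, 148, 130, 153, 211], [200, 189, 188, 213, 225], [167, 179, 202, 221, 198]]
349 206 [[81, 68, 64, 63, 69], [60, 50, 51, 51, 49], [51, 44, 45, 43, 42], [50, 44, 42, 42, 40], [56, 45, 41, 41, 40]]
```

>>> play_rows(steps=[[[-20,2,-20,0,0,7],[-40,4,-20,0,0,14],[-60,5,-20,0,0,21],[-74,5,-20,0,0,28],[-74,5,-20,0,0,35],[-74,5,-20,0,0,42],[-74,5,-20,0,0,46.3],[-74,5,-20,0,0,46.3],[-74,5,-20,0,0,46.3]]], claw=1)

```text
time: 3.53
tool_pos: [0.5634, 0.0472, 0.1992]
tool_rot: [-0.001, 0.499, 0.867, -0.0]
contact_force: [0.2, -0.0, -0.0]
gripper_width: 0.998
grasp_force: 0.0
```

```bash
python3 -c "
from h import *
k=V(0,.095,0)
rows((k+[0,0,.20],30),(k+[0,0,.118],30))
p,d=vision.grab_frame('side');cv2.imwrite('pics/s3.png',cv2.resize(p[150:300,250:450],None,fx=4,fy=4))
t,_=vision.grab_frame('top'); cv2.imwrite('pics/t3.png',t)
g=p.max(-1)
for n in [(-.074,.084,.103),(-.074,.035,.104)]:
  u,v=proj('side',V(*n)).round().astype(int); print(u,v,g[v-2:v+3,u-2:u+3].tolist())"
```

```text
t 3.53 pos [0.5634 0.0472 0.1992] vice [ -1.2  96.2 199.2] yaw 30.1 F [ 0.2 -0.  -0. ] T [-0.024 -0.027  0.014] w 0.998 g 0.0 j6 -0.57
[-1.7, 0.1, -0.8, -0.1, -0.1, 0.1]
[-1.8, 0.2, 81.2, -0.1, -0.1, 0.1]
341 219 [[100, 102, 105, 106, 121], [106, 102, 104, 114, 161], [166, 146, 128, 150, 209], [198, 186, 185, 211, 224], [165, 177, 200, 219, 195]]
349 206 [[79, 67, 63, 63, 69], [60, 49, 52, 54, 52], [49, 45, 46, 46, 42], [49, 42, 44, 43, 40], [55, 44, 40, 40, 40]]
```

View pics/s3.png

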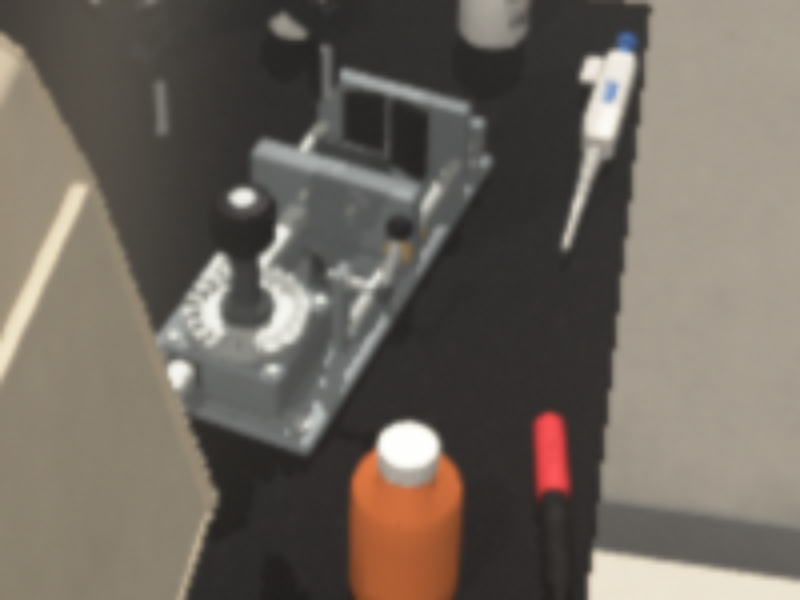

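The pawl is thrown off: the ball now sits at crop (397,227) and the nose is up at (312,265). The open fingers straddle the knob (243,197). Next: descend, grip and unwind.

>>> play_rows(steps=[[[0,0,25,0,0,0],[0,0,50,0,0,0],[0,0,70,0,0,0],[0,0,82,0,0,0],[0,0,82,0,0,0],[0,0,82,0,0,0]]])

```text
time: 4.13
tool_pos: [0.5638, 0.0476, 0.118]
tool_rot: [-0.0, 0.499, 0.866, -0.0]
contact_force: [0.3, 0.4, -0.5]
gripper_width: 0.999
grasp_force: 0.0
```

>>> play_rows(steps=[[[0,0,0,0,0,0],[0,0,0,0,0,0],[0,0,0,0,0,0],[0,0,0,0,0,0],[0,0,0,0,0,0],[0,0,0,0,0,0]]], claw=-1)

```text
time: 4.63
tool_pos: [0.5646, 0.0475, 0.1199]
tool_rot: [0.001, 0.5, 0.866, 0.0]
contact_force: [-3.0, -0.8, 5.3]
gripper_width: 0.421
grasp_force: 59.8
```

```bash
python3 -c "
from h import *
rows()"
```

```text
t 4.63 pos [0.5646 0.0475 0.1199] vice [-1.000e-01  9.670e+01  1.199e+02] yaw 30.0 F [-3.  -0.8  5.3] T [-0.123  0.509  0.013] w 0.421 g 59.8 j6 -0.57
```

>>> play_rows(steps=[[[0,0,0,0,0,-4],[0,0,0,0,0,-10],[0,0,0,0,0,-17],[0,0,0,0,0,-24],[0,0,0,0,0,-31],[0,0,0,0,0,-38],[0,0,0,0,0,-45],[0,0,0,0,0,-51],[0,0,0,0,0,-54],[0,0,0,0,0,-54]]])

```text
time: 5.47
tool_pos: [0.5648, 0.0478, 0.1199]
tool_rot: [0.001, 0.051, 0.999, 0.0]
contact_force: [-1.4, -0.3, 5.4]
gripper_width: 0.43
grasp_force: 60.1
```

```bash
python3 -c "
from h import *
rows()"
```

```text
t 5.47 pos [0.5648 0.0478 0.1199] vice [ -0.   97.1 119.9] yaw 84.1 F [-1.4 -0.3  5.4] T [0.133 0.272 0.033] w 0.43 g 60.1 j6 -1.52
```

>>> play_rows(steps=[[[0,0,0,0,0,-4],[0,0,0,0,0,-10],[0,0,0,0,0,-17],[0,0,0,0,0,-24],[0,0,0,0,0,-31],[0,0,0,0,0,-36],[0,0,0,0,0,-39],[0,0,0,0,0,-39],[0,0,0,0,0,-39]]])

```text
time: 6.22
tool_pos: [0.5647, 0.0481, 0.1199]
tool_rot: [0.001, -0.284, 0.959, 0.0]
contact_force: [-2.4, 1.0, 5.4]
gripper_width: 0.425
grasp_force: 60.2
```

>>> play_rows(steps=[[[0,0,0,0,0,0],[0,0,0,0,0,0],[0,0,0,0,0,0],[0,0,0,0,0,0],[0,0,-25,0,0,0],[0,0,-60,0,0,0],[0,0,-90,0,0,0],[0,0,-110,0,0,0],[0,0,-110,0,0,0]]], claw=1)

```text
time: 6.97
tool_pos: [0.567, 0.0475, 0.2347]
tool_rot: [0.005, -0.284, 0.959, -0.002]
contact_force: [0.5, 0.9, 1.6]
gripper_width: 0.997
grasp_force: 0.0
```

```bash
python3 -c "
from h import *
# brown bottle estimate: centre; target closing along world x
b=np.array([.4335,.309,0])
rows((b+[0,0,.24],0),(b+[0,0,.24],180),(b+[0,0,.045],180))
p,d=vision.grab_frame('side');cv2.imwrite('pics/s4.png',p)
C=cloud('side',d); t,td=vision.grab_frame('top');cv2.imwrite('pics/t4.png',t);T=cloud('top',td)
for nm,Q in(('s',C),('t',T)):
  m=(abs(Q[...,0]-.433)<.05)&(abs(Q[...,1]-.309)<.05)&(Q[...,2]>.03)&(Q[...,2]<.08); s=Q[m]; print(nm,len(s),s.min(0).round(3),s.max(0).round(3))
  # circle fit at r=.030
  from scipy.optimize import least_squares
  f=least_squares(lambda c: np.hypot(s[:,0]-c[0],s[:,1]-c[1])-.030,[.433,.309],loss='soft_l1',f_scale=.002); print(f.x.round(4))
  m=(abs(Q[...,0]-.433)<.1)&(abs(Q[...,1]-.42)<.08)&(Q[...,2]>.03)&(Q[...,2]<.2)&(Q[...,0]<.5)&(Q[...,1]>.345); s=Q[m]; print('rack',s.min(0).round(3),s.max(0).round(3))
"
```

```text
t 6.97 pos [0.567  0.0475 0.2347] vice [  2.2  97.3 234.7] yaw 123.0 F [0.5 0.9 1.6] T [-0.014 -0.02   0.01 ] w 0.997 g 0.0 j6 -2.19
[-30.8, 291.9, -6.8, 0.3, 0.7, 123.0]
[-30.8, 291.9, -6.8, -0.6, 0.3, -57.0]
[-29.1, 293.1, 188.2, -0.6, 0.3, -57.0]
s 456 [0.402 0.303 0.03 ] [0.46  0.342 0.08 ]
[0.4316 0.3101]
rack [0.393 0.404 0.03 ] [0.468 0.464 0.09 ]
t 65 [0.404 0.279 0.031] [0.464 0.337 0.079]
[0.4342 0.3099]
rack [0.387 0.402 0.03 ] [0.471 0.5   0.095]
```

```bash
sed -i 's/^YAW=.*/YAW=np.radians(-13.7); O=np.array([.5420,-.0450,0]); RV=R.from_euler("z",YAW)/' h.py; python3 -c "
from h import *
rows((np.array([.45,.06,.235]),123),(np.array([.433,.3098,.235]),45))"
```

```text
t 7.07 pos [0.5645 0.0476 0.2291] vice [-1.000e-01  9.530e+01  2.291e+02] yaw 123.0 F [ 0.1  0.3 -0.8] T [-0.01  -0.009  0.024] w 0.999 g 0.0 j6 -2.19
[89.2, 72.8, -6.1, -0.1, 0.1, 0.0]
[-32.7, 291.5, -6.2, 0.0, 0.1, 78.0]
```

>>> play_rows(steps=[[[30,24,-6,0,0,6],[60,49,-6,0,0,13],[89,73,-6,0,0,20],[72,104,-6,0,0,27],[55,135,-6,0,0,34],[37,167,-6,0,0,41],[20,198,-6,0,0,48],[2,229,-6,0,0,55],[-15,260,-6,0,0,62],[-28,282,-6,0,0,69],[-32.7,291.5,-6,0,0,76],[-32.7,291.5,-6,0,0,78]]])

```text
time: 8.07
tool_pos: [0.4308, 0.3117, 0.2313]
tool_rot: [-0.002, 0.383, 0.924, -0.002]
contact_force: [-0.4, 0.1, -0.1]
gripper_width: 1.004
grasp_force: 0.0
```

>>> play_rows(steps=[[[0,0,0,0,0,0],[0,0,0,0,0,0]]])

```text
time: 8.23
tool_pos: [0.4316, 0.3095, 0.2321]
tool_rot: [-0.001, 0.381, 0.925, -0.001]
contact_force: [0.6, -0.3, 0.8]
gripper_width: 0.999
grasp_force: 0.0
```

```bash
python3 -c "
from h import *
b=np.array([.433,.3098,0])
rows((b+[0,0,.15],45),(b+[0,0,.046],45))"
```

```text
t 8.23 pos [0.4316 0.3095 0.2321] vice [-191.2  318.3  232.1] yaw 45.2 F [ 0.6 -0.3  0.8] T [0.021 0.062 0.007] w 0.999 g 0.0 j6 -0.31
[-0.8, 1.5, 82.1, -0.2, -0.1, 0.2]
[-0.9, 1.8, 186.1, -0.2, -0.1, 0.2]
```

>>> play_rows(steps=[[[-1,1,35,0,0,0],[-1,1,70,0,0,0],[-1,1,105,0,0,0],[-1,1,135,0,0,0],[-1,1,160,0,0,0],[-1,1,175,0,0,0],[-1,1,184,0,0,0],[-1,1,187,0,0,0],[-1,1,187,0,0,0],[-1,1,187,0,0,0]]])

```text
time: 9.07
tool_pos: [0.4348, 0.31, 0.0484]
tool_rot: [0.001, 0.382, 0.924, 0.001]
contact_force: [0.2, 0.5, 0.4]
gripper_width: 0.999
grasp_force: 0.0
```

>>> play_rows(steps=[[[0,0,0,0,0,0],[0,0,0,0,0,0],[0,0,0,0,0,0],[0,0,0,0,0,0],[0,0,0,0,0,0],[0,0,0,0,0,0]]], claw=-1)

```text
time: 9.57
tool_pos: [0.4348, 0.3101, 0.0492]
tool_rot: [0.001, 0.382, 0.924, 0.0]
contact_force: [-2.1, -1.9, 5.1]
gripper_width: 0.674
grasp_force: 64.0
```

```bash
python3 -c "
from h import *
p,d=vision.grab_frame('side')
cv2.imwrite('pics/s5.png',cv2.resize(p[220:400,250:450],None,fx=3,fy=3))
b=np.array([.433,.3098,0]); s=V(0,-.078,0)
rows((b+[0,0,.19],45),(s+[0,0,.19],-13.7),(s+[0,0,.061],-13.7))"
```

```text
t 9.62 pos [0.4347 0.3101 0.0492] vice [-188.3  319.6   49.2] yaw 45.1 F [-1.1 -2.1  5. ] T [-0.277  0.342  0.005] w 0.674 g 64.0 j6 -0.31
[0.9, -1.3, -140.8, 0.1, 0.1, 0.1]
[-367.3, -242.2, -140.8, 0.1, 0.0, 58.8]
[-367.2, -242.3, -11.8, 0.1, 0.0, 58.8]
```

View pics/s5.png

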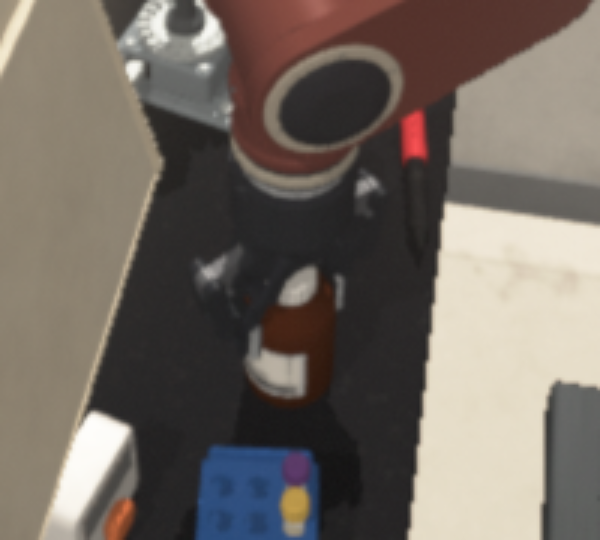

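The bottle is gripped upright (image about 290,340) with the fingers on its straight part. Lift and carry.

>>> play_rows(steps=[[[0,0,-8,0,0,0],[0,0,-25,0,0,0],[0,0,-55,0,0,0],[0,0,-85,0,0,0],[0,0,-115,0,0,0],[0,0,-138,0,0,0],[0,0,-150,0,0,0],[0,0,-151,0,0,0]]])

```text
time: 10.28
tool_pos: [0.4354, 0.3107, 0.2021]
tool_rot: [0.002, 0.382, 0.924, 0.003]
contact_force: [0.6, 0.5, -1.6]
gripper_width: 0.671
grasp_force: 64.8
```

>>> play_rows(steps=[[[-12,-8,0,0,0,3],[-36,-24,0,0,0,7],[-66,-43,0,0,0,12],[-98,-64,0,0,0,17],[-130,-85,0,0,0,22],[-162,-106,0,0,0,28],[-194,-127,0,0,0,34],[-226,-148,0,0,0,40],[-258,-169,0,0,0,46],[-290,-190,0,0,0,51],[-320,-210,0,0,0,56],[-345,-226,0,0,0,58.8]]])

```text
time: 11.28
tool_pos: [0.5172, -0.0961, 0.1957]
tool_rot: [-0.001, 0.788, 0.615, -0.001]
contact_force: [0.8, 0.4, -2.1]
gripper_width: 0.676
grasp_force: 64.8
```

>>> play_rows(steps=[[[0,0,0,0,0,0],[0,0,0,0,0,0],[0,0,0,0,0,0]]])

```text
time: 11.53
tool_pos: [0.5173, -0.0932, 0.1964]
tool_rot: [-0.002, 0.787, 0.617, -0.001]
contact_force: [-0.6, -0.6, -2.2]
gripper_width: 0.672
grasp_force: 64.8
```

```bash
python3 -c "
from h import *
s=V(0,-.078,0)
rows((s+[0,0,.20],-13.7),(s+[0,0,.10],-13.7),(s+[0,0,.0645],-13.7))"
```

```text
t 11.53 pos [ 0.5173 -0.0932  0.1964] vice [-12.5 -52.7 196.4] yaw -13.7 F [-0.6 -0.6 -2.2] T [-0.016 -0.029 -0.018] w 0.672 g 64.8 j6 -0.08
[-25.3, 12.5, -3.7, -0.2, -0.0, -0.0]
[-25.4, 12.9, 96.3, -0.2, -0.0, -0.0]
[-25.4, 13.0, 131.8, -0.2, -0.0, -0.0]
```

>>> play_rows(steps=[[[-13,6,0,0,0,0],[-25,12.5,0,0,0,0],[-25,12.5,0,0,0,0],[-25,12.5,20,0,0,0],[-25,12.5,45,0,0,0],[-25,12.5,60,0,0,0],[-25,12.5,60,0,0,0],[-25,12.5,60,0,0,0]]])

```text
time: 12.2
tool_pos: [0.5239, -0.1207, 0.1374]
tool_rot: [-0.001, 0.787, 0.617, -0.001]
contact_force: [0.2, 0.9, -2.3]
gripper_width: 0.674
grasp_force: 64.8
```

```bash
python3 -c "
from h import *
s=V(0,-.078,0)
rows((s+[0,0,.10],-13.7),(s+[0,0,.0645],-13.7))
p,d=vision.grab_frame('side');cv2.imwrite('pics/s6.png',cv2.resize(p[130:250,270:400],None,fx=5,fy=5,interpolation=cv2.INTER_CUBIC))"
```

```text
t 12.2 pos [ 0.5239 -0.1207  0.1374] vice [  0.4 -77.8 137.4] yaw -13.7 F [ 0.2  0.9 -2.3] T [-0.035 -0.022  0.02 ] w 0.674 g 64.8 j6 -0.13
[-0.2, -0.3, 37.4, -0.1, -0.0, -0.0]
[-0.2, -0.2, 72.9, -0.1, -0.0, -0.0]
```

View pics/s6.png

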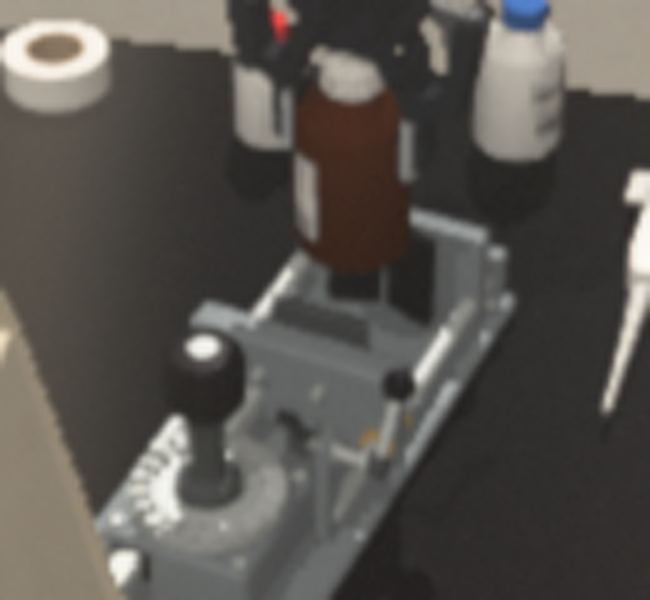

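The jaw is wound right back, the pawl is still off (ball at 398,383), and the bottle hangs upright over the gap (350,180). Now I lower it.

>>> play_rows(steps=[[[0,0,15,0,0,0],[0,0,30,0,0,0],[0,0,42,0,0,0],[0,0,52,0,0,0],[0,0,60,0,0,0],[0,0,66,0,0,0],[0,0,70,0,0,0],[0,0,70,0,0,0]]])

```text
time: 12.92
tool_pos: [0.5242, -0.121, 0.0675]
tool_rot: [-0.001, 0.787, 0.617, -0.0]
contact_force: [0.4, -0.3, -3.2]
gripper_width: 0.669
grasp_force: 65.0
```

```bash
python3 -c "
from h import *
s=V(0,-.078,0)
rows((s+[0,0,.0635],-13.7))"
```

```text
t 12.92 pos [ 0.5242 -0.121   0.0675] vice [  0.7 -78.   67.5] yaw -13.8 F [ 0.4 -0.3 -3.2] T [-0.026  0.011 -0.034] w 0.669 g 65.0 j6 -0.12
[0.0, -0.7, 4.0, -0.1, -0.0, -0.1]
```

Free of contact so far; 3.5 mm more, then release.

>>> play_rows(steps=[[[0,0,1.5,0,0,0],[0,0,3,0,0,0],[0,0,4,0,0,0],[0,0,4,0,0,0]]])

```text
time: 13.25
tool_pos: [0.5247, -0.1212, 0.0645]
tool_rot: [0.0, 0.787, 0.617, 0.0]
contact_force: [-0.3, -0.6, -2.9]
gripper_width: 0.672
grasp_force: 65.0
```

>>> play_rows(steps=[[[0,0,0,0,0,0],[0,0,0,0,0,0],[0,0,0,0,0,0],[0,0,0,0,0,0],[0,0,0,0,0,0]]], claw=1)

```text
time: 13.67
tool_pos: [0.5248, -0.1212, 0.0647]
tool_rot: [0.0, 0.787, 0.617, 0.0]
contact_force: [0.5, -0.2, 0.4]
gripper_width: 0.998
grasp_force: 0.0
```

>>> play_rows(steps=[[[0,0,-10,0,0,0],[0,0,-30,0,0,0],[0,0,-60,0,0,0],[0,0,-95,0,0,0],[0,0,-120,0,0,0],[0,0,-130,0,0,0],[0,0,-130,0,0,0]]])

```text
time: 14.25
tool_pos: [0.5265, -0.1219, 0.1985]
tool_rot: [0.003, 0.787, 0.617, 0.002]
contact_force: [0.4, -0.3, -0.5]
gripper_width: 1.0
grasp_force: 0.0
```

```bash
python3 -c "
from h import *
rows((V(-.074,0,.19),76.3),(V(-.074,0.0,.100),76.3),(V(-.074,.064,.100),76.3))
from scipy.optimize import least_squares
p,d=vision.grab_frame('side');cv2.imwrite('pics/s7.png',p);Q=cloud('side',d)
m=(np.hypot(Q[...,0]-.5235,Q[...,1]+.1208)<.045)&(Q[...,2]>.09)&(Q[...,2]<.14)
print(m.sum(),Q[m].max(0)); c=Q[m]; t=c[c[:,2]>.122]; print('cap',len(t),(t.min(0)+t.max(0))/2,Vi((t.min(0)+t.max(0))/2))
"
```

```text
t 14.25 pos [ 0.5265 -0.1219  0.1985] vice [  3.1 -78.3 198.5] yaw -13.8 F [ 0.4 -0.3 -0.5] T [-0.048 -0.008 -0.008] w 1.0 g 0.0 j6 -0.12
[78.3, -77.2, 7.9, 0.3, 0.4, -90.1]
[78.4, -77.9, 97.9, 0.3, 0.4, -90.1]
[142.4, -78.0, 97.9, 0.3, 0.4, -90.1]
355 [ 0.55081788 -0.08831264  0.1320454 ]
cap 90 [ 0.5221645  -0.11658244  0.12704202] [-0.00231771 -0.07424366  0.12704202]
```

The bottle stands (cap top at about 0.13 m, y≈-76 mm). Next, push the pawl ball back to +y.

>>> play_rows(steps=[[[25,-25,0,0,0,0],[50,-50,0,0,0,0],[72,-70,0,0,0,0],[77,-75,0,0,0,0],[77,-75,0,0,0,0],[77,-75,30,0,0,0],[77,-75,60,0,0,0],[77,-75,85,0,0,0],[77,-75,93,0,0,0],[77,-75,93,0,0,0],[77,-75,93,0,0,0]]], claw=-1)

```text
time: 15.22
tool_pos: [0.4702, -0.0291, 0.1011]
tool_rot: [-0.0, 0.787, 0.617, -0.0]
contact_force: [-0.1, 0.3, -0.2]
gripper_width: -0.001
grasp_force: 0.0
```

```bash
python3 -c "
from h import *
rows((V(-.074,.052,.100),-13.7))"
```

```text
t 15.22 pos [ 0.4702 -0.0291  0.1011] vice [-73.6  -1.5 101.1] yaw -13.8 F [-0.1  0.3 -0.2] T [-0.069  0.017  0.017] w -0.001 g 0.0 j6 0.02
[53.5, -0.5, 1.1, -0.1, 0.0, -0.1]
```

>>> play_rows(steps=[[[10,0,0,0,0,0],[20,0,0,0,0,0],[30,0,0,0,0,0],[40,0,0,0,0,0],[48,0,0,0,0,0],[54,0,0,0,0,0],[54,0,0,0,0,0],[40,0,0,0,0,0],[30,0,-30,0,0,0],[30,0,-70,0,0,0],[30,0,-100,0,0,0],[30,0,-100,0,0,0]]])

```text
time: 16.22
tool_pos: [0.4808, 0.0, 0.209]
tool_rot: [0.005, 0.787, 0.617, 0.004]
contact_force: [-0.2, 0.2, 1.2]
gripper_width: 0.003
grasp_force: 0.0
```

```bash
python3 -c "
from h import *
rows((V(0,.095,.20),76.3),(V(0,.095,.118),76.3))
p,d=vision.grab_frame('side');cv2.imwrite('pics/s8.png',cv2.resize(p[130:250,270:400],None,fx=5,fy=5,interpolation=cv2.INTER_CUBIC))
g=p.max(-1)
for n in [(-.074,.084,.103),(-.074,.035,.104)]:
  u,v=proj('side',V(*n)).round().astype(int); print(u,v,g[v-2:v+3,u-2:u+3].tolist())"
```

```text
t 16.22 pos [0.4808 0.     0.209 ] vice [-70.1  29.3 209. ] yaw -13.8 F [-0.2  0.2  1.2] T [-0.016 -0.027  0.023] w 0.003 g 0.0 j6 0.09
[65.8, 69.9, 10.0, 0.6, 0.5, -90.1]
[65.7, 68.9, 92.0, 0.6, 0.5, -90.1]
341 219 [[58, 44, 45, 47, 44], [67, 44, 43, 44, 40], [121, 63, 42, 41, 41], [162, 101, 61, 56, 57], [156, 132, 116, 118, 99]]
349 206 [[181, 178, 156, 123, 103], [164, 162, 136, 105, 118], [128, 128, 108, 94, 141], [107, 103, 89, 94, 160], [101, 97, 85, 95, 161]]
```

View pics/s8.png

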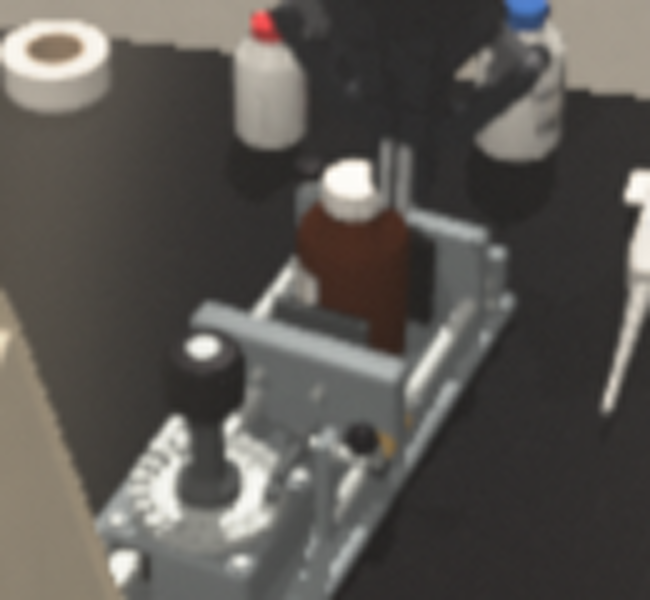

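The pawl is back down (ball at 362,437) and the bottle stands between pad and V. Now back to the knob.

>>> play_rows(steps=[[[10,10,0,0,0,-7],[25,27,0,0,0,-14],[40,44,0,0,0,-21],[55,60,0,0,0,-28],[66,73,0,0,0,-35],[66,73,0,0,0,-42],[66,73,0,0,0,-49],[66,73,0,0,0,-56],[66,73,0,0,0,-63],[66,73,0,0,0,-70],[66,73,0,0,0,-77],[66,73,0,0,0,-84]]], claw=1)

```text
time: 17.27
tool_pos: [0.5628, 0.0476, 0.1991]
tool_rot: [-0.002, 0.169, 0.986, -0.0]
contact_force: [0.3, 0.0, 0.1]
gripper_width: 0.999
grasp_force: 0.0
```

>>> play_rows(steps=[[[0,0,0,0,0,-6],[0,0,0,0,0,-6],[0,0,0,0,0,-6]]])

```text
time: 17.52
tool_pos: [0.563, 0.0475, 0.1998]
tool_rot: [-0.001, 0.121, 0.993, -0.0]
contact_force: [-0.0, 0.2, -0.3]
gripper_width: 1.002
grasp_force: 0.0
```

```bash
python3 -c "
from h import *
rows((V(0,.095,.20),76.3),(V(0,.095,.118),76.3))"
```

```text
t 17.52 pos [0.563  0.0475 0.1998] vice [ -1.5  94.9 199.8] yaw 76.1 F [-0.   0.2 -0.3] T [ 0.004 -0.014  0.022] w 1.002 g 0.0 j6 -1.38
[-1.5, 0.2, -0.2, -0.0, -0.1, -0.2]
[-1.7, 0.2, 81.8, -0.0, -0.1, -0.2]
```

>>> play_rows(steps=[[[-1.5,0,25,0,0,0],[-1.5,0,50,0,0,0],[-1.5,0,70,0,0,0],[-1.5,0,82,0,0,0],[-1.5,0,82,0,0,0],[-1.5,0,82,0,0,0],[-1.5,0,82,0,0,0]]])

```text
time: 18.1
tool_pos: [0.5661, 0.047, 0.1207]
tool_rot: [0.001, 0.12, 0.993, 0.0]
contact_force: [-1.2, -0.1, 0.3]
gripper_width: 0.998
grasp_force: 0.0
```

>>> play_rows(steps=[[[0,0,0,0,0,0],[0,0,0,0,0,0],[0,0,0,0,0,0],[0,0,0,0,0,0],[0,0,0,0,0,0],[0,0,0,0,0,0]]], claw=-1)

```text
time: 18.6
tool_pos: [0.5658, 0.0474, 0.1204]
tool_rot: [0.001, 0.12, 0.993, 0.0]
contact_force: [-0.8, 2.9, 5.1]
gripper_width: 0.429
grasp_force: 60.3
```

```bash
python3 -c "
from h import *
rows()"
```

```text
t 18.6 pos [0.5658 0.0474 0.1204] vice [  1.2  95.4 120.4] yaw 76.2 F [-0.8  2.9  5.1] T [0.404 0.163 0.021] w 0.429 g 60.3 j6 -1.38
```

>>> play_rows(steps=[[[0,0,0,0,0,4],[0,0,0,0,0,9],[0,0,0,0,0,14],[0,0,0,0,0,19],[0,0,0,0,0,24],[0,0,0,0,0,29],[0,0,0,0,0,34],[0,0,0,0,0,39],[0,0,0,0,0,43],[0,0,0,0,0,43],[0,0,0,0,0,43]]])

```text
time: 19.52
tool_pos: [0.5652, 0.0466, 0.1204]
tool_rot: [0.0, 0.475, 0.88, -0.001]
contact_force: [-4.3, -0.5, 6.1]
gripper_width: 0.428
grasp_force: 60.6
```

```bash
cat >> h.py <<'E'
def knob():
    rows(); s=manip.state(); q=s["tool_rot"]; y=R.from_quat(np.r_[q[1:],q[0]]).as_matrix()[:,1]
    th=-1.623+np.radians(76.2)-np.arctan2(y[1],y[0]); print("theta",th.round(3),"seats",(th/.31416).round(2))
    p,d=vision.grab_frame('side');Q=cloud('side',d); b=O+[-.0185,-.0758,0]
    m=(np.hypot(Q[...,0]-b[0],Q[...,1]-b[1])<.045)&(Q[...,2]>.116)&(Q[...,2]<.14)&(p.min(-1)>120); v,u=np.nonzero(m)
    print("cap",len(u),u.mean().round(2),v.mean().round(2),Vi(Q[m].mean(0)).round(4))
    g=p[205:230,330:352].max(-1); M=(g<55); v,u=np.nonzero(M); print("ball",M.sum(),(u.mean()+330).round(1),(v.mean()+205).round(1))
    return p,d
E
python3 -c "
from h import *
knob()"
```

```text
t 19.52 pos [0.5652 0.0466 0.1204] vice [  0.8  94.5 120.4] yaw 33.2 F [-4.3 -0.5  6.1] T [-0.138  0.575 -0.002] w 0.428 g 60.6 j6 -0.63
theta -0.873 seats -2.78
cap 92 341.01 166.87 [-0.0048 -0.0751  0.1263]
ball 25 344.0 221.5
```

>>> play_rows(steps=[[[0,0,0,0,0,3],[0,0,0,0,0,6],[0,0,0,0,0,9],[0,0,0,0,0,12],[0,0,0,0,0,15],[0,0,0,0,0,18],[0,0,0,0,0,18],[0,0,0,0,0,18]]])

```text
time: 20.23
tool_pos: [0.5648, 0.0464, 0.1204]
tool_rot: [-0.0, 0.607, 0.795, -0.001]
contact_force: [-5.8, -0.9, 8.0]
gripper_width: 0.426
grasp_force: 60.7
```

```bash
python3 -c "
from h import *
knob()"
```

```text
t 20.23 pos [0.5648 0.0464 0.1204] vice [  0.5  94.2 120.4] yaw 15.2 F [-5.8 -0.9  8. ] T [-0.217  0.778 -0.004] w 0.426 g 60.7 j6 -0.31
theta -0.559 seats -1.78
cap 101 341.39 165.96 [-0.004  -0.0795  0.1261]
ball 26 344.0 221.3
```

>>> play_rows(steps=[[[0,0,0,0,0,3],[0,0,0,0,0,6],[0,0,0,0,0,9],[0,0,0,0,0,12],[0,0,0,0,0,15],[0,0,0,0,0,18],[0,0,0,0,0,18],[0,0,0,0,0,18]]])

```text
time: 20.95
tool_pos: [0.5644, 0.0463, 0.1204]
tool_rot: [-0.0, 0.724, 0.69, -0.002]
contact_force: [-6.5, -1.5, 9.6]
gripper_width: 0.424
grasp_force: 60.8
```

```bash
python3 -c "
from h import *
knob()"
```

```text
t 20.95 pos [0.5644 0.0463 0.1204] vice [1.000e-01 9.400e+01 1.204e+02] yaw -2.7 F [-6.5 -1.5  9.6] T [-0.275  0.974  0.07 ] w 0.424 g 60.8 j6 -0.0
theta -0.245 seats -0.78
cap 106 341.25 165.91 [-0.0036 -0.0795  0.1261]
ball 26 344.0 221.3
```

>>> play_rows(steps=[[[0,0,0,0,0,2],[0,0,0,0,0,4],[0,0,0,0,0,6],[0,0,0,0,0,6],[0,0,0,0,0,6]]])

```text
time: 21.42
tool_pos: [0.5642, 0.0464, 0.1204]
tool_rot: [-0.0, 0.759, 0.651, -0.002]
contact_force: [-8.6, -1.7, 8.6]
gripper_width: 0.425
grasp_force: 60.8
```

```bash
python3 -c "
from h import *
knob()
for i in range(5):
  vision.grab_frame('side'); print(manip.state()['ft_torque'].round(3))"
```

```text
t 21.42 pos [0.5642 0.0464 0.1204] vice [ -0.   94.  120.4] yaw -8.7 F [-8.6 -1.7  8.6] T [-0.328  1.089  0.148] w 0.425 g 60.8 j6 0.1
theta -0.141 seats -0.45
cap 109 341.21 165.96 [-0.0034 -0.0797  0.1257]
ball 28 344.0 220.5
[-0.327  1.036  0.198]
[-0.3    1.014  0.173]
[-0.238  1.065  0.185]
[-0.245  1.105  0.194]
[-0.224  1.089  0.147]
```

>>> play_rows(steps=[[[0,0,0,0,0,2],[0,0,0,0,0,4],[0,0,0,0,0,6],[0,0,0,0,0,8],[0,0,0,0,0,10],[0,0,0,0,0,11.5],[0,0,0,0,0,11.5],[0,0,0,0,0,11.5]]])

```text
time: 22.38
tool_pos: [0.564, 0.0464, 0.1204]
tool_rot: [-0.0, 0.82, 0.572, -0.002]
contact_force: [-10.0, -1.2, 10.0]
gripper_width: 0.42
grasp_force: 60.8
```

```bash
python3 -c "
from h import *
knob()
for i in range(5):
  vision.grab_frame('side'); print(manip.state()['ft_torque'].round(3))"
```

```text
t 22.38 pos [0.564  0.0464 0.1204] vice [ -0.3  94.  120.4] yaw -20.2 F [-10.   -1.2  10. ] T [-0.297  1.323  0.238] w 0.42 g 60.8 j6 0.3
theta 0.06 seats 0.19
cap 109 341.15 165.94 [-0.0031 -0.08    0.1255]
ball 24 344.0 221.6
[-0.242  1.209  0.265]
[-0.284  1.223  0.236]
[-0.243  1.22   0.269]
[-0.268  1.28   0.226]
[-0.243  1.302  0.291]
```

The nose has dropped into the next tooth (ball back at its rest row) and the torque suggests roughly 10–14 N on the pad. I'll ease the knob back onto the pawl before letting go.

>>> play_rows(steps=[[[0,0,0,0,0,-0.7],[0,0,0,0,0,-1.4],[0,0,0,0,0,-2],[0,0,0,0,0,-2],[0,0,0,0,0,-2]]])

```text
time: 23.1
tool_pos: [0.564, 0.0464, 0.1204]
tool_rot: [-0.0, 0.81, 0.586, -0.002]
contact_force: [-9.2, -1.1, 10.5]
gripper_width: 0.428
grasp_force: 60.8
```

```bash
python3 -c "
from h import *
knob()
for i in range(3):
  vision.grab_frame('side'); print(manip.state()['ft_torque'].round(3))"
```

```text
t 23.1 pos [0.564  0.0464 0.1204] vice [ -0.3  94.  120.4] yaw -18.2 F [-9.2 -1.1 10.5] T [-0.332  1.278  0.314] w 0.428 g 60.8 j6 0.27
theta 0.025 seats 0.08
cap 108 341.17 165.9 [-0.0031 -0.0801  0.1256]
ball 27 343.6 221.4
[-0.295  1.246  0.336]
[-0.32   1.232  0.276]
[-0.252  1.217  0.258]
```

>>> play_rows(steps=[[[0,0,0,0,0,-0.5],[0,0,0,0,0,-1],[0,0,0,0,0,-1],[0,0,0,0,0,-1]]])

```text
time: 23.63
tool_pos: [0.564, 0.0464, 0.1204]
tool_rot: [-0.0, 0.805, 0.593, -0.002]
contact_force: [-9.1, -0.9, 9.4]
gripper_width: 0.425
grasp_force: 60.8
```

```bash
python3 -c "
from h import *
knob()
for i in range(3):
  vision.grab_frame('side'); print(manip.state()['ft_torque'].round(3))"
```

```text
t 23.63 pos [0.564  0.0464 0.1204] vice [ -0.2  94.  120.4] yaw -17.2 F [-9.1 -0.9  9.4] T [-0.237  1.24   0.245] w 0.425 g 60.8 j6 0.25
theta 0.007 seats 0.02
cap 107 341.12 165.86 [-0.003  -0.0799  0.1258]
ball 27 343.6 221.4
[-0.305  1.212  0.279]
[-0.285  1.261  0.248]
[-0.257  1.215  0.253]
```

>>> play_rows(steps=[[[0,0,0,0,0,-0.4],[0,0,0,0,0,-0.7],[0,0,0,0,0,-0.7]]])

```text
time: 24.08
tool_pos: [0.564, 0.0464, 0.1204]
tool_rot: [-0.0, 0.801, 0.598, -0.002]
contact_force: [-9.7, -0.6, 9.4]
gripper_width: 0.424
grasp_force: 60.8
```

```bash
python3 -c "
from h import *
rows()
for i in range(3):
  vision.grab_frame('side'); print(manip.state()['ft_torque'].round(3))"
```

```text
t 24.08 pos [0.564  0.0464 0.1204] vice [ -0.2  94.  120.4] yaw -16.5 F [-9.7 -0.6  9.4] T [-0.281  1.195  0.268] w 0.424 g 60.8 j6 0.24
[-0.29   1.209  0.286]
[-0.276  1.221  0.313]
[-0.268  1.221  0.265]
```

>>> play_rows(steps=[[[0,0,0,0,0,-0.4],[0,0,0,0,0,-0.8],[0,0,0,0,0,-0.8]]])

```text
time: 24.48
tool_pos: [0.5641, 0.0464, 0.1204]
tool_rot: [-0.0, 0.797, 0.604, -0.002]
contact_force: [-8.7, -1.0, 9.2]
gripper_width: 0.425
grasp_force: 60.8
```

```bash
python3 -c "
from h import *
rows()
for i in range(3):
  vision.grab_frame('side'); print(manip.state()['ft_torque'].round(3))"
```

```text
t 24.48 pos [0.5641 0.0464 0.1204] vice [ -0.2  94.  120.4] yaw -15.7 F [-8.7 -1.   9.2] T [-0.331  1.178  0.231] w 0.425 g 60.8 j6 0.23
[-0.259  1.179  0.274]
[-0.261  1.135  0.264]
[-0.299  1.195  0.239]
```

>>> play_rows(steps=[[[0,0,0,0,0,-0.4],[0,0,0,0,0,-0.8],[0,0,0,0,0,-0.8]]])

```text
time: 24.88
tool_pos: [0.5641, 0.0464, 0.1204]
tool_rot: [-0.0, 0.793, 0.609, -0.002]
contact_force: [-9.2, -0.8, 8.8]
gripper_width: 0.424
grasp_force: 60.9
```

```bash
python3 -c "
from h import *
knob()
for i in range(3):
  vision.grab_frame('side'); print(manip.state()['ft_torque'].round(3))"
```

```text
t 24.88 pos [0.5641 0.0464 0.1204] vice [ -0.2  94.  120.4] yaw -14.9 F [-9.2 -0.8  8.8] T [-0.255  1.22   0.228] w 0.424 g 60.9 j6 0.21
theta -0.033 seats -0.11
cap 107 341.25 165.91 [-0.0036 -0.0796  0.1261]
ball 27 343.4 221.7
[-0.311  1.18   0.244]
[-0.234  1.197  0.282]
[-0.243  1.172  0.224]
```

>>> play_rows(steps=[[[0,0,0,0,0,0],[0,0,0,0,0,0],[0,0,0,0,0,0],[0,0,0,0,0,0],[0,0,0,0,0,0],[0,0,0,0,0,0],[0,0,-30,0,0,0],[0,0,-65,0,0,0],[0,0,-100,0,0,0],[0,0,-120,0,0,0],[0,0,-120,0,0,0]]], claw=1)

```text
time: 26.0
tool_pos: [0.5683, 0.0469, 0.2464]
tool_rot: [0.004, 0.793, 0.609, 0.004]
contact_force: [0.1, 0.1, -0.7]
gripper_width: 0.996
grasp_force: 0.0
```

```bash
python3 -c "
from h import *
p,d=knob(); np.save('s9.npy',d); cv2.imwrite('pics/s9f.png',p)
t,td=vision.grab_frame('top'); cv2.imwrite('pics/t9.png',t); np.save('t9.npy',td)
a=cv2.resize(p[130:250,270:400],None,fx=4,fy=4.,interpolation=cv2.INTER_CUBIC); cv2.imwrite('pics/s9.png',a)
# jaw face top edge position from top depth: points z 60..78, per vice y
for nm,Q in(('t',cloud('top',td)),('s',cloud('side',d))):
  W=(Q-O)@RV.as_matrix()
  m=(abs(W[...,0])<.056)&(abs(W[...,0])>.033)&(W[...,2]>.066)&(W[...,2]<.085)&(W[...,1]<.09); y=W[m][:,1]; h,e=np.histogram(y,bins=np.arange(-.17,.09,.006)); print(nm,[(round(b*1e3),int(n)) for b,n in zip(e,h) if n])
"
```

```text
t 26.0 pos [0.5683 0.0469 0.2464] vice [  3.8  95.5 246.4] yaw -15.0 F [ 0.1  0.1 -0.7] T [-0.006 -0.066 -0.024] w 0.996 g 0.0 j6 0.21
theta -0.032 seats -0.1
cap 105 341.31 165.82 [-0.0036 -0.0798  0.1262]
ball 27 343.4 221.7
t [(-134, 14), (-128, 16), (-122, 15), (-44, 10), (-38, 25), (-32, 23), (-26, 25), (82, 1)]
s [(-134, 7), (-128, 18), (-122, 39), (-116, 2), (-110, 4), (-80, 1), (-44, 6), (-38, 22), (-32, 26), (-26, 40), (-20, 14), (52, 7), (58, 20), (64, 28), (70, 6), (76, 7), (82, 5)]
```

View pics/s9.png

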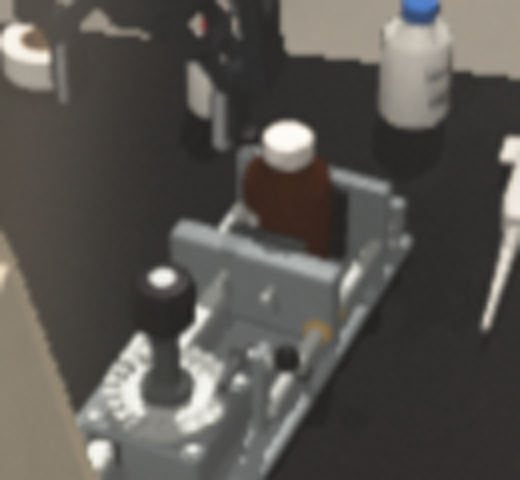

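The bottle stands upright (crop 288,190) between jaw and V with the pawl down (ball at 287,357), and the gripper is clear. I'll check the jaw's place against the as-found picture (knob 0).

```bash
python3 -c "
from h import *
for a,b in(('top0','t9'),('side0','s9f')):
  n='top' if a[0]=='t' else 'side'
  A=cv2.cvtColor(cv2.imread(f'pics/{a}.png'),cv2.COLOR_BGR2GRAY).astype(np.float32);B=cv2.cvtColor(cv2.imread(f'pics/{b}.png'),cv2.COLOR_BGR2GRAY).astype(np.float32)
  # sample profile along vice y on jaw top plane (z=.075), average over x, two sides
  ys=np.arange(-.07,.03,.0005)
  for xs in(np.arange(-.055,-.034,.002),np.arange(.034,.055,.002)):
    P=np.array([[proj(n,V(x,y,.075)) for x in xs] for y in ys]).astype(np.float32)
    pr=[cv2.remap(I,P[...,0],P[...,1],cv2.INTER_LINEAR).mean(1) for I in(A,B)]
    best=[]
    q=[(x-x.mean())/x.std() for x in pr]
    for s in range(-30,31):
      c=q[0][40:160]; d=q[1][40+s:160+s]; best.append((np.corrcoef(c,d)[0,1],s*.5))
    print(n,xs[0].round(3),max(best), 'val at 0',[b for b in best if b[1] in(0,5,-5)])
"
```

```text
top -0.055 (np.float64(0.9170309684406263), 1.0) val at 0 [(np.float64(0.6764007574756605), -5.0), (np.float64(0.9117613164707248), 0.0), (np.float64(0.824896992869144), 5.0)]Traceback (most recent call last):
  File "<string>", line 9, in <module>
    P=np.array([[proj(n,V(x,y,.075)) for x in xs] for y in ys]).astype(np.float32)
                 ~~~~^^^^^^^^^^^^^^^
  File "h.py", line 13, in proj
    K,e,M=cam(n); q=K@(M.T@(np.array(p)-e)); return q[:2]/q[2]
          ~~~^^^
  File "h.py", line 5, in cam
    c=vision.camera_info(n); o=c["orientation"]; o=np.array(o)
ValueError: time passes only in moves, steps and waits
```

```bash
python3 -c "
from plant import order
print(order.job_done())"
```

```text
the job is handed in; nothing more can be done
None
```

I handed the job in at about 26 s, and the judge returned no result: the large bottle stands upright in the vice against the V, the pawl is down in the tooth at about knob 0, the gripper is clear, and I estimate the pad force from knob torque at about 9–14 N, not measured directly.

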